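# Index the board-turning fixture by pushing the spokes of its handwheel

### The job

Turn the handwheel of the board fixture by gently pushing its spokes one after another with the fingertips, until the short valve-like stem on the wheel's rim points straight up and the clamped board lies level, face up. Either turning direction will do. Do not touch the circuit board, leave the loose things on the bench where they are, and take the hand away at the end.

Things in the scene. Friction and masses are not known exactly. Their poses are not given: they have to be found in the camera images.
- fixture: Fixed board-turning fixture. Origin on the bench straight below the wheel's centre; z up, x along the level shaft, from the board to the wheel and out of its open face (roughly away from the robot). Steel base plate 310 x 160 x 12 mm, x = -280 to +30 mm. Two bearing blocks 60 mm wide at x = -50 and -245 mm, 190 mm high. Shaft 160 mm above the bench. Nothing stands above the wheel.
- shaft (a joint): Angle (rad) of wheel, shaft and board together about the fixture's x axis. 0 or any whole turn: stem straight up; at q the stem points along (0, -sin q, cos q) in the fixture's frame. Starts between 1.7 and 4.6; no stops for several turns either way. Friction 0.2 N m: moves only while pushed (2 to 4 N near a spoke's end), stays where left, no spring back.
- handwheel: Upright spoked handwheel. Origin at its centre on the shaft, 160 mm above the bench; x along the shaft, z along the stem. Steel rim of radius 47 mm, 13 mm thick; hub radius 22 mm. Five equal round steel spokes, 12 mm thick, at 36, 108, 180, 252 and 324 degrees from the stem, run through the rim to black balls of 26 mm diameter centred 115 mm from the centre (outermost 128 mm).
- stem_tip (a point): Outer end of the valve-like steel stem that stands on the rim midway between two spokes: 14 mm thick with a flat black cap (26 mm across, 12 mm high), ending 76 mm from the wheel's centre. Much shorter than the spokes, no ball: a fingertip 84 mm above the wheel's centre passes over stem and rim and meets only the spokes within about 45 degrees of upright.
- board: Green circuit board 130 x 100 mm in an aluminium frame (150 x 108 mm) on the same shaft between the bearing blocks: centre on the shaft at fixture x = -147.5 mm, from x = -223 to -72 mm, reaching 57 mm from the shaft. Its z axis is its face with the parts, up when the stem is up. Not to be touched.
- lens_ring: Loose aluminium ring, 64 mm across, 30 mm high, beyond the wheel; leave alone. Origin under its centre.
- screwdriver: Loose screwdriver lying beyond the wheel; leave alone.
- spare_board: Loose spare circuit board, 100 x 80 x 20 mm, flat beside the fixture; leave alone. Origin under its centre.
- camera_block: Loose black camera block, 60 x 55 x 62 mm, beside the fixture; leave alone. Origin under its centre.
- bottle: Loose white plastic bottle, 48 mm across, 110 mm high, beside the fixture; leave alone. Origin under its centre.
- mouse: Loose black computer mouse, 100 x 58 x 31 mm, beside the fixture; leave alone. Origin under its centre.

How it is judged (in metres and radians):
On the way, in this order (a step that is already met when the one before it is completed fails the run):
1. the fingers push the handwheel (contact force between the fingers and handwheel above 0.3 N), for 0.05 s.
2. the wheel has come round so that its stem points more up than down (angle between handwheel's own z axis and vertical below 1.4 rad).
At the end, for the whole second after the job is handed in: The stem points straight up within 0.1 rad (about 6 degrees), the wheel is at rest (under 0.05 rad/s), and every loose thing is within 20 mm of where it began (angle between handwheel's own z axis and vertical below 0.1 rad and velocity of joint shaft between -0.05 and 0.05 rad/s and distance of each of lens_ring, screwdriver, spare_board, camera_block, bottle, mouse from where it was at the start of the episode below 0.02 m); the robot touches nothing.
It fails at once if the circuit board in the fixture is touched (contact force between any of the arm, the fingers and board above 0.3 N).
It fails at once if the wheel is pushed or squeezed with more than 30 N (contact force between any of the arm, the fingers and handwheel above 30 N).
It fails at once if a loose thing is moved more than 20 mm or lifted (distance of any of lens_ring, screwdriver, spare_board, camera_block, bottle, mouse from where it was at the start of the episode above 0.02 m).
It also fails if it takes over 64 s, if anything falls off the work surface, if the arm or the gripper's body presses on something with over 40 N, if the wrist force passes 120 N, or if a joint passes its speed limit or range.

### The arm

A 6-joint arm with a two-finger parallel gripper is mounted at the origin on the work surface. World frame = base frame: x ahead of the robot, y to its left, z up, the work surface at z = 0. Lengths are in m, angles in degrees, forces in N, time in s.
With the tool pointing down it reaches from about 0.4 to 0.825 m from the base axis. Payload 7 kg.
Tool frame: the origin (TCP) lies midway between the tips of the shut fingers; the grasp point (between the pads) lies 19 mm behind it; z points along the fingers, y is the line along which they close (so a half turn about z gives the same grasp; the last joint's range is limited). The gripper opens to 88 mm and grips with 3 to 60 N. Pads are 19 mm wide; open, the fingers measure 130 mm over their backs; the gripper's body (78 mm by 193 mm) begins 47 mm behind the grasp point.
Start: joints at [-54.826, 20.546, 0.682, 0, -70.136, -16.507], TCP at [0.216, -0.639, 0.227] pointing down, gripper open.
Joint ranges: [-176.03, 176.03], [-82.01, 121.73], [-58.28, 71.71], [-173.87, 95.51], [-174.79, -0.11], [-173.66, 173.66]. Speed limits (degrees/s): [136.94, 136.94, 172.46, 180, 180, 180].

### API

Orientations are given as [roll, pitch, yaw] about the fixed x, y, z axes, in that order (R = Rz(yaw) Ry(pitch) Rx(roll)).
In Python, from plant import ctrl gives the robot as it stands. The module is installed in compiled form; this text tells all that it offers.
- The arm moves only by the tool send_rows, never from a script. Its argument "plan" is a list that holds one entry, the list of rows, each a list of 6 numbers: the shift along the tool's x, y, z in fractions of the full range, 1 being 75 cm, then the turn, a rotation vector about the tool's x, y, z in a scale on which 1.0 is 120 degrees. A call has 1 to 8 rows; each row is the pose to reach, as a shift and turn from the pose commanded when the call began, along the tool's axes at that moment; what a row does not reach only later rows make up. A row lasts 1/12 s, in which the tool goes at most 41.7 mm and 7.16 degrees, less where a joint would pass 70% of its speed; a pose out of reach is approached as far as the arm can. No shift or turn number may pass 1 either way. A call with a gripper value outside its range is refused whole. "fingers" is the opening, from 0 (shut) to 1 (fully open), set as the call begins (left out, the last holds). The fingers move at their own pace and stop on an object; the grip force is fixed at half the most. Time passes only in rows, so rows that repeat a pose let the fingers close. It gives the time, the measured TCP pose, the force, the opening and the grip force at its end, in the units of the state.
- ctrl.get_obs(): the state, without advancing time (a new reading comes with each control period).
- ctrl.snapshot(name): name is "side" or "top" or "wrist"; returns a dict with "img" (400x640x3 uint8, red, green, blue), "K" (3x3 intrinsics, pixels), "pose" (4x4, takes a point from camera to world coordinates). Camera axes: x right, y down, z forward; pixel columns grow to the right and rows downward; lengths in m; the calibration is good to about 2 mm. A picture is of the moment at which its call begins. There is no depth.
- ctrl.close_job(): hands the job in; it is judged then, once.
The state is a dict: "clock": time; "joint_pos": joint angles; "qvel": joint speeds; "tau": joint torques, N m; "tool_pos": TCP position; "orientation": TCP orientation; "force": force on the tool from outside, world axes, zero at the start; "moment": the same for the moment, N m; "opening": finger opening in m; "gripper_force": force on a finger pad.
Only numpy, scipy, OpenCV 4.12 (cv2) and the standard library are available. Lean on these libraries where they do the work, as an engineer would, in place of code of your own. Each camera call takes 0.05 s, during which the arm holds its last target. There are 200 camera calls.

## Working session

There is one attempt and no reset: what is moved stays moved. The work goes in short steps, Python scripts to look and compute and a tool call to move; the robot and the scene stay as the last step left them, time stands still between calls to the robot, and variables do not carry over. Pictures are saved under pics/ and viewed, at most 10 in all, crops included, and the job is handed in when it is done.

Besides the shell and the picture viewer there is one more tool, called as a command line: name --argument value ..., lists and objects as JSON in quotes. send_rows: Moves the arm, as the interface text tells. Its arguments: {"type":"object","properties":{"plan":{"type":"array","items":{"type":"array","items":{"type":"array","items":{"type":"number"}}}},"fingers":{"type":"number"}},"required":["plan"]}

```bash
mkdir -p pics; python3 - <<'E'
from plant import ctrl
import cv2,pickle
d={}
for n in("side","top","wrist"):
    s=ctrl.snapshot(n);d[n]=s;cv2.imwrite(f"pics/{n}0.png",s["img"][:,:,::-1]);print(n,s["K"].round(1).tolist(),s["pose"].round(3).tolist())
pickle.dump(d,open("s0.pkl","wb"))
print(ctrl.get_obs())
E
```

```text
side [[500.6, 0.0, 310.8], [0.0, 500.6, 205.7], [0.0, 0.0, 1.0]] [[-0.958, -0.225, 0.177, 0.356], [-0.285, 0.71, -0.644, 0.773], [0.019, -0.667, -0.744, 0.966], [0.0, 0.0, 0.0, 1.0]]
top [[363.3, 0.0, 319.3], [0.0, 363.3, 197.3], [0.0, 0.0, 1.0]] [[-0.019, -0.996, 0.09, 0.514], [-0.999, 0.016, -0.036, 0.05], [0.034, -0.091, -0.995, 0.952], [0.0, 0.0, 0.0, 1.0]]
wrist [[314.2, 0.0, 315.6], [0.0, 314.2, 195.4], [0.0, 0.0, 1.0]] [[-0.32, 0.903, 0.285, 0.138], [0.947, 0.305, 0.098, -0.666], [0.002, 0.302, -0.953, 0.385], [0.0, 0.0, 0.0, 1.0]]
{'clock': 0.15, 'joint_pos': array([-5.48243647e+01,  2.05829898e+01,  6.46976257e-01, -1.42267290e-02,
       -7.01351939e+01, -1.65085987e+01]), 'qvel': array([-0.05594532, -0.05476254,  0.22904161,  0.04989574,  0.05247833,
        0.01171102]), 'tau': array([-3.38524169e-04, -5.83276176e+01,  2.93291724e+01,  7.00107336e+00,
        8.86196096e-03, -1.05357760e-04]), 'tool_pos': array([ 0.21592741, -0.63915697,  0.22583684]), 'orientation': array([ 1.79927927e+02, -7.41154955e-03, -1.61337801e+02]), 'force': array([-0.16174021, -0.09414308, -0.25923646]), 'moment': array([-0.01475391, -0.01239839,  0.0167719 ]), 'gripper_force': 0.0, 'opening': 0.08780075974528297}
```

View pics/side0.png

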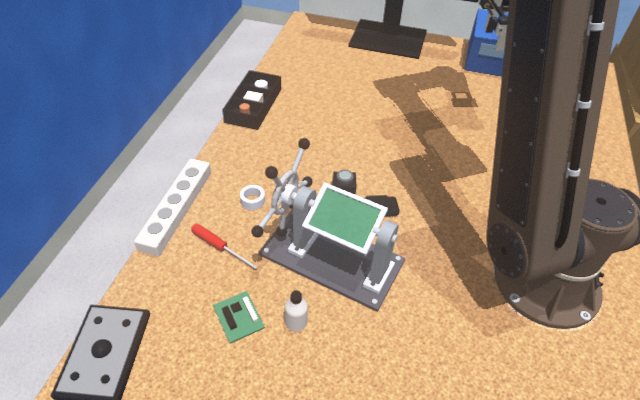

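View pics/top0.png

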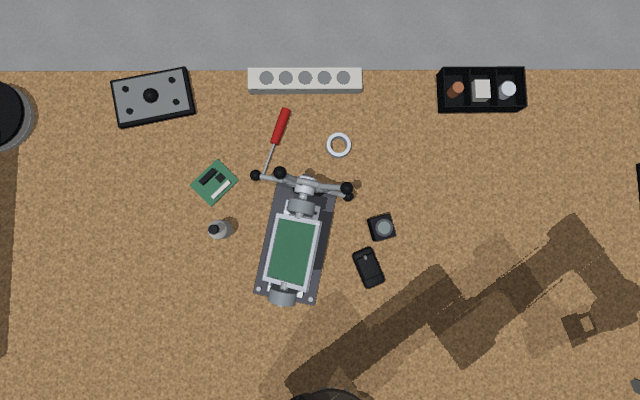

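The side view shows the wheel near (285,190) and the board frame near (345,217). In the top view the wheel is near (305,185), the plate corners are near (256,290) and (314,302), and the robot base is at the bottom. Next I'll zoom in.

```bash
python3 - <<'E'
import cv2,pickle,numpy as np
d=pickle.load(open("s0.pkl","rb"))
a=cv2.resize(d["side"]["img"][130:310,235:415],(0,0),fx=4,fy=4,interpolation=2)[:600]
cv2.imwrite("pics/c1.png",a[:,:,::-1])
b=cv2.resize(d["top"]["img"][160:310,230:380],(600,600),interpolation=2)
cv2.imwrite("pics/c2.png",b[:,:,::-1])
E
```

```text
(no output)
```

View pics/c1.png

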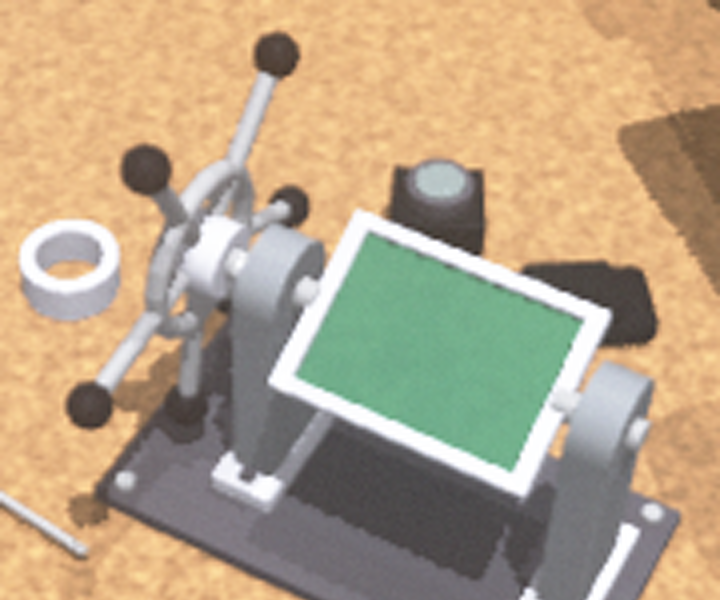

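View pics/c2.png

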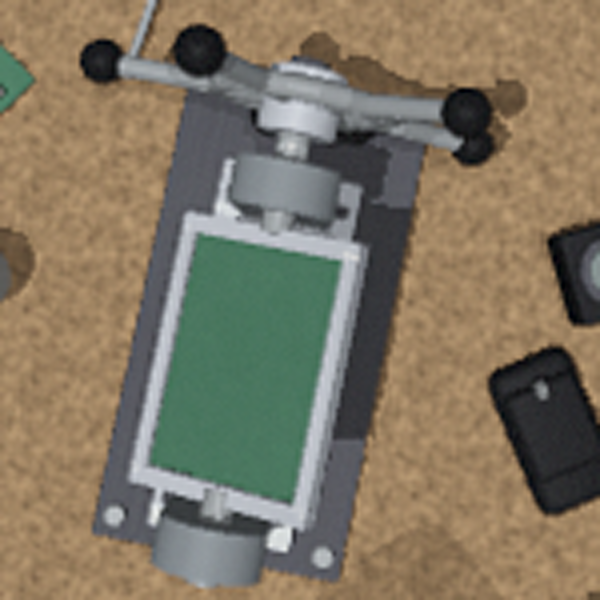

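The crops show all five balls in the side view and four in the top view. The board's plain back is up. Next I fit the fixture pose and wheel angle.

```bash
cat >h.py <<'E'
import numpy as np
from scipy.optimize import least_squares
def proj(s,P):
    T=s["pose"];c=(np.atleast_2d(P)-T[:3,3])@T[:3,:3];u=c@s["K"].T;return u[:,:2]/u[:,2:]
def fx(p,P):
    c,s=np.cos(p[2]),np.sin(p[2]);P=np.atleast_2d(P);return np.c_[p[0]+c*P[:,0]-s*P[:,1],p[1]+s*P[:,0]+c*P[:,1],P[:,2]]
def rad(a,r,x=0):a=np.atleast_1d(a);return np.c_[x+0*a,-r*np.sin(a),.16+r*np.cos(a)]
def balls(p,q):return fx(p,rad(q+np.radians([36,108,180,252,324]),.115))
E
python3 - <<'E'
import pickle
from h import *
d=pickle.load(open("s0.pkl","rb"))
S=np.array([(304.3,143.8),(271.5,172.3),(257.5,231.3),(281.8,231),(307.5,181.3)])
T=np.array([(255.5,175),(279.8,172.3),(346.5,187.8),(348.3,196.8)])
C=np.array([(253.8,293),(315,304.5)])
def res(v):
    B=balls(v,v[3]);r=[]
    for s,O in((d["side"],S),(d["top"],T)):
        U=proj(s,B)
        for o in O:
            k=np.argmin(((U-o)**2).sum(1));r+=list(U[k]-o)
    r+=list((proj(d["top"],fx(v,[[-.28,.08,.012],[-.28,-.08,.012]]))-C).ravel())
    return np.array(r)
best=None
for q in np.radians(np.arange(0,72,8)):
  for x in (.6,.55):
    f=least_squares(res,[x,.1,-.25,q],loss="soft_l1")
    if best is None or f.cost<best.cost:best=f
v=best.x;print(v,np.degrees(v[3])%72,best.cost);print(res(v).round(1))
im=d["side"]["img"]
for k in range(5):
    q=v[3]+k*2*np.pi/5
    bc=[fx(v,[[x,y*np.cos(q),.16+y*np.sin(q)]])[0] for x in(-.223,-.072) for y in(-.054,.054)]
    print(k,np.degrees(q)%360,q%(2*np.pi),"stem side",proj(d["side"],fx(v,rad(q,.070))).round(0),"top",proj(d["top"],fx(v,rad(q,.07))).round(0),"board crop1",((proj(d["side"],bc)-[235,130])*4).round(0).tolist())
E
```

```text
[ 0.61405903  0.05148211 -0.21384851  0.1803247 ] 10.331844282483472 4.484871822481614
[-0.4 -1.2 -0.  -1.   0.1 -0.9 -0.2 -1.2 -0.4 -0.7 -0.2  0.5 -0.3  0.4
 -0.2  0.1 -0.6 -0.8 -1.2  0.8 -0.2  1.4]
0 10.331844282483472 0.18032470053268768 stem side [[288. 165.]] top [[311. 182.]] board crop1 [[607.0, 345.0], [529.0, 460.0], [360.0, 244.0], [267.0, 346.0]]
1 82.33184428248346 1.4369617619686048 stem side [[301. 169.]] top [[337. 190.]] board crop1 [[563.0, 454.0], [577.0, 342.0], [319.0, 349.0], [311.0, 233.0]]
2 154.33184428248347 2.693598823404522 stem side [[292. 202.]] top [[318. 191.]] board crop1 [[526.0, 493.0], [612.0, 310.0], [270.0, 381.0], [358.0, 208.0]]
3 226.33184428248347 3.9502358848404393 stem side [[274. 221.]] top [[284. 183.]] board crop1 [[549.0, 401.0], [589.0, 399.0], [282.0, 289.0], [344.0, 297.0]]
4 298.3318442824835 5.2068729462763566 stem side [[270. 199.]] top [[276. 177.]] board crop1 [[601.0, 308.0], [540.0, 490.0], [340.0, 203.0], [291.0, 381.0]]
```

Fit is good to about 1 px. The board corners match only k=2, so q ≈ 154.3°. My plan is to turn it −154°, with three pushes of upper spokes toward fixture +y. The tip will be about 78 mm above the shaft, with the fingers shut.

```bash
cat >>h.py <<'E'
V=np.array([.61406,.05148,-.21385])
from scipy.spatial.transform import Rotation as Ro
def togo(pts,yaw=-102.25):
    "pts: list of (fixture x,y, world z) -> shift in cm, rotvec deg along tool axes"
    from plant import ctrl
    o=ctrl.get_obs();R=Ro.from_euler("xyz",o["orientation"],degrees=True)
    G=Ro.from_euler("xyz",[180,0,yaw],degrees=True)
    iv=np.r_[np.cos(V[2]),np.sin(V[2])];e=o["tool_pos"]-[V[0],V[1],0]
    print("t",o["clock"],"fixture pos mm",(1000*np.r_[e[:2]@iv,e[1]*iv[0]-e[0]*iv[1],e[2]]).round(1),"F",o["force"].round(1))
    for P in pts:print(P,(R.inv().apply(fx(V,[P])[0]-o["tool_pos"])*100).round(2),(R.inv()*G).as_rotvec(degrees=True).round(1))
E
python3 -c "
from h import *
togo([(.008,0,.36),(.008,0,.238)])"
```

```text
t 0.15 fixture pos mm [-242.5 -759.4  225.8] F [-0.2 -0.1 -0.3]
(0.008, 0, 0.36) [-60.5   52.3  -13.36] [  0.1   0.  -59.1]
(0.008, 0, 0.238) [-60.51  52.28  -1.16] [  0.1   0.  -59.1]
```

Units first: shifts go in shares of 75 cm and turns go in shares of 120 degrees. So -15 cm is -0.2, -13.4 cm is -0.1787, -20 degrees is -0.1667.

send_rows --plan '[[[0,0,-0.1787,0,0,0],[0,0,-0.1787,0,0,0],[0,0,-0.1787,0,0,0],[0,0,-0.1787,0,0,0],[-0.2,0.1733,-0.1787,0,0,-0.1667],[-0.2,0.1733,-0.1787,0,0,-0.1667],[-0.2,0.1733,-0.1787,0,0,-0.1667],[-0.2,0.1733,-0.1787,0,0,-0.1667]]]' --fingers 0

```text
clock: 0.82
tool_pos: [0.3007, -0.4942, 0.3601]
orientation: [180.0, 0.0, -141.0]
force: [2.0, 0.6, 0.7]
opening: 0.0397
gripper_force: 0.0
```

```bash
python3 -c "
from h import *
togo([(.008,0,.36)])"
```

```text
t 0.8167 fixture pos mm [-190.4 -599.7  360.1] F [2.  0.6 0.7]
(0.008, 0, 0.36) [-5.918e+01  2.208e+01  3.000e-02] [  0.    0.  -38.8]
```

Converted, -59 cm is -0.7867, 22 cm is 0.2933, -39 degrees is -0.325.

send_rows --plan '[[[-0.7867,0.2933,0,0,0,-0.325],[-0.7867,0.2933,0,0,0,-0.325],[-0.7867,0.2933,0,0,0,-0.325],[-0.7867,0.2933,0,0,0,-0.325],[-0.7867,0.2933,0,0,0,-0.325],[-0.7867,0.2933,0,0,0,-0.325],[-0.7867,0.2933,0,0,0,-0.325],[-0.7867,0.2933,0,0,0,-0.325]]]'

```text
clock: 1.48
tool_pos: [0.4719, -0.2076, 0.3608]
orientation: [-180.0, 0.0, -102.3]
force: [1.0, 0.2, 0.5]
opening: 0.0004
gripper_force: 0.0
```

```bash
python3 -c "
from h import *
togo([(.008,0,.36)])"
```

```text
t 1.4833 fixture pos mm [ -83.9 -283.4  360.8] F [1.  0.2 0.5]
(0.008, 0, 0.36) [-28.35  -9.17   0.09] [-0.   0.  -0.1]
```

Converted, -26 cm is -0.3467, -8 cm is -0.1067.

send_rows --plan '[[[-0.3467,-0.1067,0,0,0,0],[-0.3467,-0.1067,0,0,0,0],[-0.3467,-0.1067,0,0,0,0],[-0.3467,-0.1067,0,0,0,0],[-0.3467,-0.1067,0,0,0,0],[-0.3467,-0.1067,0,0,0,0],[-0.3467,-0.1067,0,0,0,0],[-0.3467,-0.1067,0,0,0,0]]]'

```text
clock: 2.15
tool_pos: [0.6067, 0.0312, 0.3586]
orientation: [179.9, -0.0, -102.1]
force: [0.2, -0.8, -0.6]
opening: 0.0004
gripper_force: 0.0
```

send_rows --plan '[[[0,0,0,0,0,0],[0,0,0,0,0,0],[0,0,0,0,0,0],[0,0,0,0,0,0]]]'

```text
clock: 2.48
tool_pos: [0.6048, 0.0262, 0.3611]
orientation: [-180.0, 0.0, -102.4]
force: [-0.3, -0.7, 0.3]
opening: 0.0001
gripper_force: 0.0
```

```bash
python3 -c "
from h import *
togo([(.008,0,.36),(.008,0,.238)])"
```

```text
t 2.4833 fixture pos mm [ -3.7 -26.6 361.1] F [-0.3 -0.7  0.3]
(0.008, 0, 0.36) [-2.67 -1.16  0.11] [-0.   0.  -0.2]
(0.008, 0, 0.238) [-2.66 -1.15 12.31] [-0.   0.  -0.2]
```

Converted, 12.3 cm is 0.164, 11 cm is 0.1467.

send_rows --plan '[[[-0.0347,-0.016,0,0,0,0],[-0.0347,-0.016,0.0533,0,0,0],[-0.0347,-0.016,0.1067,0,0,0],[-0.0347,-0.016,0.1467,0,0,0],[-0.0347,-0.016,0.164,0,0,0],[-0.0347,-0.016,0.164,0,0,0],[-0.0347,-0.016,0.164,0,0,0],[-0.0347,-0.016,0.164,0,0,0]]]'

```text
clock: 3.15
tool_pos: [0.6234, 0.0496, 0.2396]
orientation: [-179.8, 0.1, -102.4]
force: [0.9, 0.4, 0.1]
opening: 0.0002
gripper_force: 0.0
```

Converted, -5.4 cm is -0.072, -5.2 cm is -0.0693.

send_rows --plan '[[[-0.0133,0,0,0,0,0],[-0.0227,0,0,0,0,0],[-0.032,0,0,0,0,0],[-0.0413,0,0,0,0,0],[-0.0507,0,0,0,0,0],[-0.06,0,0,0,0,0],[-0.0693,0,0,0,0,0],[-0.072,0,0,0,0,0]]]'

```text
clock: 3.82
tool_pos: [0.6339, 0.1035, 0.2369]
orientation: [179.9, -0.1, -102.3]
force: [-0.4, -6.3, -4.0]
opening: 0.0003
gripper_force: 2.8
```

```bash
cat >> h.py <<'E'
def wheel(q0,span=30):
    "wheel angle (deg) near q0 from dark ball pixels in side+top views"
    from plant import ctrl
    import cv2
    S=[ctrl.snapshot(n) for n in("side","top")]
    D=[cv2.GaussianBlur(s["img"].max(2),(0,0),1.5).astype(float) for s in S]
    qs=np.arange(q0-span,q0+span,.5);c=[]
    for q in qs:
        B=balls(V,np.radians(q));B=B[B[:,2]>.13]
        c.append(np.mean([cv2.remap(g.astype("f4"),u[:,0].astype("f4"),u[:,1].astype("f4"),1).mean() for s,g in zip(S,D) for u in[proj(s,B)]]))
    i=np.argsort(c)[:4];print("wheel q",qs[i],np.array(c)[i].round(0));return S
E
python3 -c "
from h import *
import cv2
togo([(.008,0,.36)]);S=wheel(135)
cv2.imwrite('pics/p1.png',cv2.resize(np.hstack([S[0]['img'][110:290,225:405],S[1]['img'][110:290,225:405]]),(800,400),interpolation=2)[:,:,::-1])"
```

```text
t 3.8167 fixture pos mm [  8.3  55.  236.9] F [-0.4 -6.3 -4. ]
(0.008, 0, 0.36) [  5.51   0.04 -12.3 ] [ 0.1 -0.1 -0.1]
wheel q [141.5 142.  138.5 139. ] [56. 59. 61. 61.]
```

View pics/p1.png

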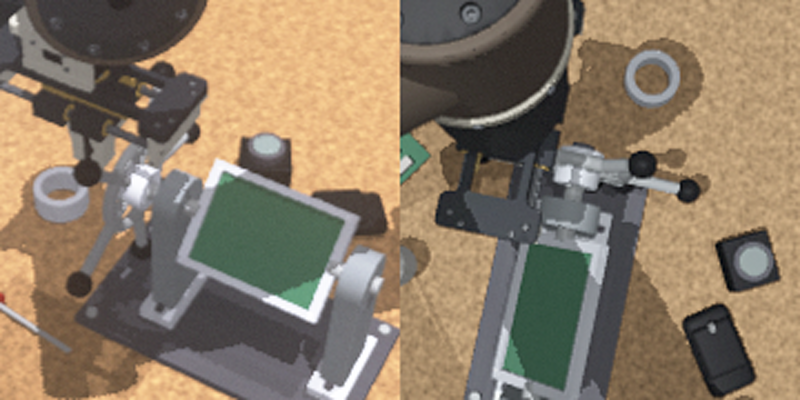

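The first push worked: 0.082 m tip height holds and the wheel is now at about 141° (the left ball and board tilt have moved, ball at crop (87,172)). Next I back off, lift, and go to the −y side for the second push.

send_rows --plan '[[[0.02,0,0,0,0,0],[0.02,0,-0.0533,0,0,0],[0.02,0,-0.1067,0,0,0],[0.02,0,-0.1267,0,0,0],[0.0667,0,-0.1267,0,0,0],[0.12,0,-0.1267,0,0,0],[0.1733,0,-0.1267,0,0,0],[0.2,0,-0.1267,0,0,0]]]'

```text
clock: 4.58
tool_pos: [0.601, -0.0468, 0.3337]
orientation: [-179.9, 0.1, -102.4]
force: [0.3, 0.8, 0.5]
opening: 0.0004
gripper_force: 0.0
```

send_rows --plan '[[[0,0,0,0,0,0],[0,0,0,0,0,0],[0,0,0,0,0,0],[0,0,0,0,0,0]]]'

```text
clock: 4.92
tool_pos: [0.6022, -0.0431, 0.3326]
orientation: [-180.0, 0.0, -102.3]
force: [-0.3, 1.0, 0.3]
opening: 0.0003
gripper_force: 0.0
```

```bash
python3 -c "
from h import *
togo([(.008,-.097,.238)]);S=wheel(138,12)"
```

```text
t 4.9167 fixture pos mm [  8.5 -95.  332.6] F [-0.3  1.   0.3]
(0.008, -0.097, 0.238) [0.21 0.05 9.46] [-0.   0.  -0.1]
wheel q [134.5 135.  135.5 134. ] [69. 69. 69. 70.]
```

Converted, 9.4 cm is 0.1253, 8.5 cm is 0.1133.

send_rows --plan '[[[0.0027,0,0.04,0,0,0],[0.0027,0,0.08,0,0,0],[0.0027,0,0.1133,0,0,0],[0.0027,0,0.1253,0,0,0],[-0.004,0,0.1253,0,0,0],[-0.0107,0,0.1253,0,0,0],[-0.0187,0,0.1253,0,0,0],[-0.0267,0,0.1253,0,0,0]]]'

```text
clock: 5.68
tool_pos: [0.6074, -0.0238, 0.2408]
orientation: [-179.8, -0.0, -102.3]
force: [-1.0, -4.1, 3.2]
opening: 0.0003
gripper_force: 2.2
```

Converted, -5.6 cm is -0.0747, -4.9 cm is -0.0653.

send_rows --plan '[[[-0.0093,0,0,0,0,0],[-0.0187,0,0,0,0,0],[-0.028,0,0,0,0,0],[-0.0373,0,0,0,0,0],[-0.0467,0,0,0,0,0],[-0.056,0,0,0,0,0],[-0.0653,0,0,0,0,0],[-0.0747,0,0,0,0,0]]]'

```text
clock: 6.35
tool_pos: [0.6183, 0.0314, 0.2384]
orientation: [180.0, 0.0, -102.3]
force: [-0.8, -1.6, 1.7]
opening: 0.0002
gripper_force: 1.2
```

```bash
python3 -c "
from h import *
togo([(.008,.055,.238)]);S=wheel(115,25)"
```

```text
t 6.35 fixture pos mm [  8.4 -18.8 238.4] F [-0.8 -1.6  1.7]
(0.008, 0.055, 0.238) [-7.38  0.05  0.04] [ 0.   0.  -0.1]
wheel q [108.  108.5 107.5 107. ] [72. 72. 72. 72.]
```

Contact is steady at low force, so I continue.

Converted, -5.4 cm is -0.072, -4.8 cm is -0.064.

send_rows --plan '[[[-0.0093,0,0,0,0,0],[-0.0187,0,0,0,0,0],[-0.028,0,0,0,0,0],[-0.0373,0,0,0,0,0],[-0.0467,0,0,0,0,0],[-0.056,0,0,0,0,0],[-0.064,0,0,0,0,0],[-0.072,0,0,0,0,0]]]'

```text
clock: 7.12
tool_pos: [0.6299, 0.0839, 0.2386]
orientation: [180.0, -0.0, -102.3]
force: [-0.6, -3.3, 0.0]
opening: 0.0003
gripper_force: 1.3
```

Converted, -2.2 cm is -0.0293, -1.8 cm is -0.024.

send_rows --plan '[[[-0.008,0,0,0,0,0],[-0.016,0,0,0,0,0],[-0.024,0,0,0,0,0],[-0.0293,0,0,0,0,0],[-0.0293,0,0,0,0,0]]]'

```text
clock: 7.53
tool_pos: [0.6342, 0.1055, 0.2379]
orientation: [179.9, -0.0, -102.3]
force: [-1.0, -2.0, -1.5]
opening: 0.0005
gripper_force: 1.0
```

Converted, 15.3 cm is 0.204, 1.5 cm is 0.02.

send_rows --plan '[[[0.02,0,0,0,0,0],[0.02,0,-0.0533,0,0,0],[0.02,0,-0.1067,0,0,0],[0.02,0,-0.1267,0,0,0],[0.0667,0,-0.1267,0,0,0],[0.12,0,-0.1267,0,0,0],[0.1733,0,-0.1267,0,0,0],[0.204,0,-0.1267,0,0,0]]]'

```text
clock: 8.2
tool_pos: [0.601, -0.0474, 0.3347]
orientation: [-179.9, 0.1, -102.4]
force: [0.2, 0.2, -0.1]
opening: 0.0002
gripper_force: 0.0
```

send_rows --plan '[[[0,0,0,0,0,0],[0,0,0,0,0,0],[0,0,0,0,0,0],[0,0,0,0,0,0]]]'

```text
clock: 8.53
tool_pos: [0.6021, -0.044, 0.3337]
orientation: [-180.0, 0.0, -102.3]
force: [-1.1, -0.7, 0.3]
opening: 0.0005
gripper_force: 0.0
```

```bash
python3 -c "
from h import *
import cv2
togo([(.008,-.097,.238)]);S=wheel(66,20)
cv2.imwrite('pics/p2.png',cv2.resize(np.hstack([S[0]['img'][110:290,225:405],S[1]['img'][110:290,225:405]]),(800,400),interpolation=2)[:,:,::-1])"
```

```text
t 8.5333 fixture pos mm [  8.5 -95.9 333.7] F [-1.1 -0.7  0.3]
(0.008, -0.097, 0.238) [0.12 0.06 9.57] [-0.  0. -0.]
wheel q [63.5 63.  62.5 62. ] [70. 71. 71. 71.]
```

View pics/p2.png

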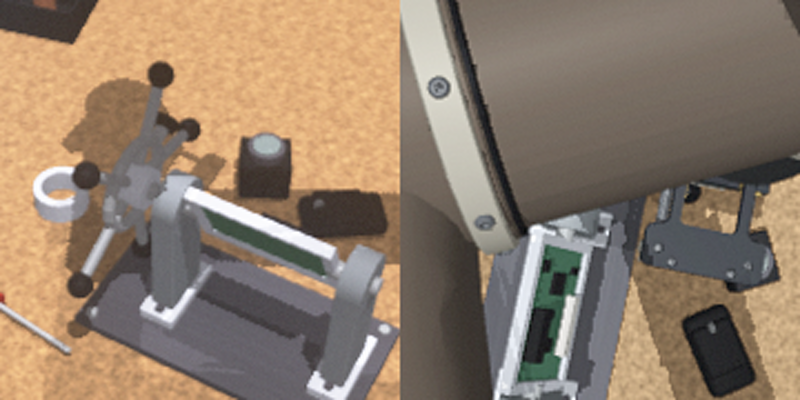

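The side view shows balls at crop (161,75), (87,176), (81,284) and (190,130), and the parts face is now showing. Refining q from these:

```bash
python3 -c "
from h import *
import pickle
s=pickle.load(open('s0.pkl','rb'))['side']
O=np.array([(161,75),(87,176),(81,284),(190,130)])/(400/180)+[225,110]
f=lambda q:sum(((proj(s,balls(V,np.radians(q)))-o)**2).sum(1).min() for o in O)
for q in np.arange(54,80,2):print(q,round(f(q),1))"
```

```text
54 169.8
56 109.6
58 62.9
60 29.8
62 10.7
64 5.6
66 14.9
68 38.5
70 76.8
72 129.8
74 197.6
76 280.4
78 378.2
```

Converted, 9.5 cm is 0.1267, 8.5 cm is 0.1133.

send_rows --plan '[[[0.0013,0,0.04,0,0,0],[0.0013,0,0.08,0,0,0],[0.0013,0,0.1133,0,0,0],[0.0013,0,0.1267,0,0,0],[-0.004,0,0.1267,0,0,0],[-0.0107,0,0.1267,0,0,0],[-0.0187,0,0.1267,0,0,0],[-0.0267,0,0.1267,0,0,0]]]'

```text
clock: 9.3
tool_pos: [0.6072, -0.0244, 0.2406]
orientation: [-179.8, 0.0, -102.3]
force: [-0.1, -3.1, 2.7]
opening: 0.0005
gripper_force: 2.0
```

Converted, -5.6 cm is -0.0747, -4.9 cm is -0.0653.

send_rows --plan '[[[-0.0093,0,0,0,0,0],[-0.0187,0,0,0,0,0],[-0.028,0,0,0,0,0],[-0.0373,0,0,0,0,0],[-0.0467,0,0,0,0,0],[-0.056,0,0,0,0,0],[-0.0653,0,0,0,0,0],[-0.0747,0,0,0,0,0]]]'

```text
clock: 9.97
tool_pos: [0.6181, 0.0304, 0.2384]
orientation: [180.0, -0.0, -102.3]
force: [-0.2, -2.1, 1.5]
opening: 0.0003
gripper_force: 1.2
```

Converted, -4.5 cm is -0.06, -2.1 cm is -0.028.

send_rows --plan '[[[-0.0093,0,0,0,0,0],[-0.0187,0,0,0,0,0],[-0.028,0,0,0,0,0],[-0.0373,0,0,0,0,0],[-0.0453,0,0,0,0,0],[-0.0533,0,0,0,0,0],[-0.06,0,0,0,0,0],[-0.06,0,0,0,0,0]]]'

```text
clock: 10.63
tool_pos: [0.6278, 0.0746, 0.2384]
orientation: [180.0, 0.0, -102.3]
force: [-0.4, -1.4, 0.6]
opening: 0.0002
gripper_force: 0.2
```

```bash
python3 -c "
from h import *
import cv2
togo([(.008,.038,.238)]);S=wheel(10,20)
cv2.imwrite('pics/p3.png',cv2.resize(np.hstack([S[0]['img'][110:290,225:405],S[1]['img'][110:290,225:405]]),(800,400),interpolation=2)[:,:,::-1])"
```

```text
t 10.6333 fixture pos mm [  8.5  25.5 238.4] F [-0.4 -1.4  0.6]
(0.008, 0.038, 0.238) [-1.25  0.05  0.04] [ 0.   0.  -0.1]
wheel q [5.  5.5 4.5 6. ] [57. 57. 58. 58.]
```

View pics/p3.png

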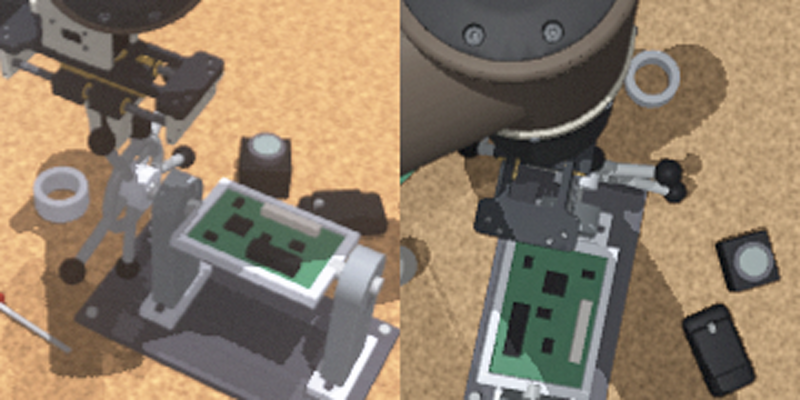

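The board is nearly level, with balls at side-crop (101,139), (72,270), (128,267), (184,157) and top-crop (669,172), (677,190). The board corners are at (222,180), (358,237), (315,303), (172,240).

```bash
cat >>h.py <<'E'
def fine(S,T,C,qs):
    import pickle
    d=pickle.load(open('s0.pkl','rb'));k=400/180
    S=np.array(S)/k+[225,110];C=np.array(C)/k+[225,110]
    T=(np.array(T)-[400,0])/k+[225,110] if len(T) else []
    def b(q):
        q=np.radians(q);return fx(V,[[x,y*np.cos(q),.16+y*np.sin(q)] for x in(-.223,-.072) for y in(-.054,.054)])
    m=lambda s,P,O:round(sum(((proj(s,P)-o)**2).sum(1).min() for o in O),1)
    for q in qs:print(q,m(d['side'],balls(V,np.radians(q)),S),m(d['top'],balls(V,np.radians(q)),T),"board",m(d['side'],b(q),C),m(d['side'],b(-q),C))
E
python3 -c "
from h import *
fine([(101,139),(72,270),(128,267),(184,157)],[(669,172),(677,190)],[(222,180),(358,237),(315,303),(172,240)],range(0,26,2))"
```

```text
0 196.7 56.2 board 32.8 32.8
2 122.3 33.3 board 21.5 46.2
4 65.6 16.9 board 12.8 61.6
6 27.0 6.7 board 7.0 78.6
8 6.4 2.4 board 4.3 96.8
10 4.0 3.7 board 5.1 116.0
12 19.7 10.3 board 9.7 136.0
14 53.5 22.0 board 18.4 156.3
16 105.4 38.5 board 31.5 176.8
18 175.1 59.6 board 49.3 197.2
20 262.6 69.5 board 72.1 217.3
22 367.6 80.9 board 100.0 236.8
24 489.9 94.4 board 133.3 255.6
```

q ≈ 9°, so the finger needs about 16 mm more. Then I take the hand away.

Converted, -1.6 cm is -0.0213, -1.4 cm is -0.0187.

send_rows --plan '[[[-0.0053,0,0,0,0,0],[-0.0107,0,0,0,0,0],[-0.0147,0,0,0,0,0],[-0.0187,0,0,0,0,0],[-0.0213,0,0,0,0,0],[-0.0213,0,0,0,0,0],[-0.0213,0,0,0,0,0]]]'

```text
clock: 11.32
tool_pos: [0.6311, 0.0895, 0.2386]
orientation: [-180.0, 0.0, -102.3]
force: [-0.6, -0.3, -0.1]
opening: 0.0004
gripper_force: 0.4
```

Converted, 13 cm is 0.1733, -11 cm is -0.1467.

send_rows --plan '[[[0.0107,0,0,0,0,0],[0.0107,0,0,0,0,0],[0.0107,0,-0.0533,0,0,0],[0.0107,0,-0.1067,0,0,0],[0.0107,0,-0.1467,0,0,0],[0.0667,0,-0.1467,0,0,0],[0.12,0,-0.1467,0,0,0],[0.1733,0,-0.1467,0,0,0]]]'

```text
clock: 11.98
tool_pos: [0.603, -0.0386, 0.3493]
orientation: [-179.9, 0.1, -102.2]
force: [0.6, -0.6, -0.1]
opening: 0.0004
gripper_force: 0.0
```

Converted, 12 cm is 0.16, 8 cm is 0.1067.

send_rows --plan '[[[0.0533,0,0,0,0,0],[0.1067,0,0,0,0,0],[0.16,0,0,0,0,0],[0.16,0,0,0,0,0],[0.16,0,0,0,0,0],[0.16,0,0,0,0,0]]]'

```text
clock: 12.48
tool_pos: [0.5776, -0.1554, 0.3487]
orientation: [-180.0, 0.0, -102.4]
force: [-0.0, 0.4, -0.1]
opening: 0.0003
gripper_force: 0.0
```

```bash
python3 -c "
from h import *
import cv2
togo([(.008,.038,.238)]);S=wheel(0,15)
cv2.imwrite('pics/p4.png',cv2.resize(np.hstack([S[0]['img'][110:290,225:405],S[1]['img'][110:290,225:405]]),(800,400),interpolation=2)[:,:,::-1])"
```

```text
t 12.4833 fixture pos mm [   8.2 -209.9  348.7] F [-0.   0.4 -0.1]
(0.008, 0.038, 0.238) [-24.78   0.1   11.08] [-0.   0.  -0.2]
wheel q [-2.  -2.5 -1.5 -1. ] [90. 90. 90. 90.]
```

View pics/p4.png

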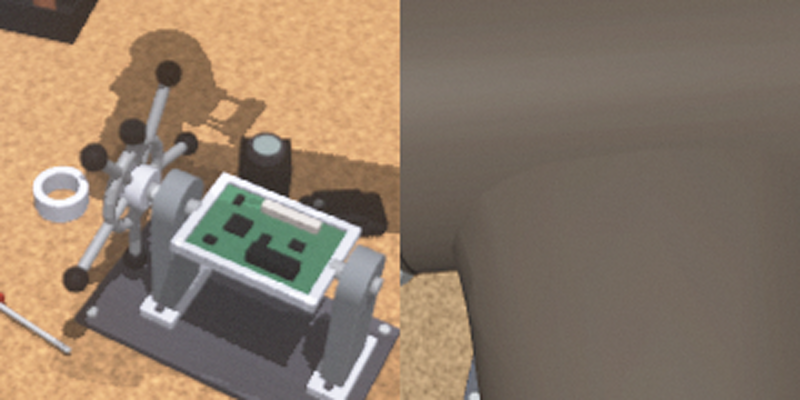

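All balls are visible at (168,73), (94,157), (76,278) and (186,143). The stem cap is on top at (133,131) and the board is face up.

```bash
python3 -c "
from h import *
import pickle
fine([(168,73),(94,157),(76,278),(186,143)],[],[(224,175),(360,232),(316,305),(170,245)],range(-8,9,1))
s=pickle.load(open('s0.pkl','rb'))['side']
for q in(-4,0,4):print(q,(proj(s,fx(V,rad(np.radians(q),.070)))-[225,110])*2.222)"
```

```text
-8 137.2 0 board 35.6 15.2
-7 108.0 0 board 30.1 11.0
-6 82.3 0 board 25.0 7.6
-5 60.2 0 board 20.4 5.2
-4 41.6 0 board 16.2 3.6
-3 26.5 0 board 12.5 2.7
-2 15.1 0 board 9.3 2.7
-1 7.3 0 board 6.7 3.3
0 3.2 0 board 4.7 4.7
1 2.8 0 board 3.3 6.7
2 6.0 0 board 2.7 9.3
3 13.1 0 board 2.7 12.5
4 23.8 0 board 3.6 16.2
5 38.4 0 board 5.2 20.4
6 56.8 0 board 7.6 25.0
7 79.0 0 board 11.0 30.1
8 105.0 0 board 15.2 35.6
-4 [[129.69838529 133.25818078]]
0 [[132.33661101 130.0287643 ]]
4 [[134.9674846 127.075439 ]]
```

q = 0.5 to 1°, well within tolerance, and the hand is clear. I'm handing the job in.

```bash
python3 -c "
from plant import ctrl
print(ctrl.close_job())"
```

```text
the job is handed in; nothing more can be done
None
```

The handwheel was turned with three gentle spoke pushes until the stem pointed up to within about 1° by the side camera and the board lay face up and level; the hand was moved clear and the job handed in at about 12.5 s, though no verdict was returned.

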